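# Crib-stack the cleaned bar specimens

### The job

The cleaned metal bars are being stacked log-cabin fashion on the square steel plate so that air dries them, and the bottom pair is already down. Lay the two loose bars from the bench crosswise on that pair, one flush at each end so that the crib is square, then finish with the long bar from the rack, lying on its broad face across the middle of those two and parallel with the bottom pair. The rack holds this bar on edge: before it goes on the tower, set it down on the black mat, lying on its broad face, and let go, so that you can take it again the other way; keep the bottom pair in place and leave the short offcut and the round specimens where they are.

Things in the scene. Friction and masses are not known exactly. Their poses are not given: they have to be found in the camera images.
- plate: Square steel plate, 150 x 150 x 8 mm, fixed, left or right of the robot (the rack on the other side); origin at the centre of its underside, z up, x and y parallel to its sides. The bottom bars lie along its x, centred at +-47 mm in its y: the crib is a 120 mm square centred on it. Bar centres are 15, 29 and 43 mm above the bench in the bottom, second and top layer.
- base_l_mid (a point): Centre of one bottom bar (plain aluminium bar, 120 x 26 x 14 mm, about 0.12 kg), loose, lying flat on the plate at +47 mm in the plate's y; x along its length, z up.
- base_r_mid (a point): Centre of the other bottom bar (plain aluminium bar, 120 x 26 x 14 mm, about 0.12 kg), loose, at -47 mm in the plate's y; x along its length, z up.
- bar_a_mid (a point): Centre of a loose plain aluminium bar, 120 x 26 x 14 mm, about 0.12 kg, lying flat on the bench beyond the mat; x along its 120 mm length, y across its 26 mm width, z up (7 mm above the bench).
- bar_b_mid (a point): Centre of the other loose plain aluminium bar, 120 x 26 x 14 mm, about 0.12 kg, alike, lying flat on the bench beyond the mat; same axes.
- rack_bar_mid (a point): Centre of the long bar (plain aluminium bar, 120 x 26 x 14 mm, about 0.12 kg) standing on its long edge in one slot of the rack, its top 32 mm above the bench and 14 mm clear of the ridges. x along its length; y through its 14 mm thickness (level now, vertical once flat); z across its 26 mm width (up now). On edge on the mat it stands by itself and topples onto its broad face if pushed sideways near the top.
- offcut_mid (a point): Centre of the short offcut, 70 x 14 x 26 mm, standing on edge in the other slot of the rack; x along its length. A bystander.
- rack: Low grey plastic rack, 100 x 110 mm, fixed to the bench; origin at the centre of its underside, z up. Two slots run along its x axis, centred 30 mm either side in y, slot floor 6 mm and ridge tops 18 mm above the bench, slots 16 mm wide.
- mat: Black rubber mat, 140 mm in x, 200 mm in y, 3 mm thick, fixed flat on the bench in front of the robot; origin at the centre of its underside. A bar lying flat on it has its centre 10 mm above the bench.
- disc0: Small round steel specimen, 36 mm across, 14 mm high, lying between the two loose bars; origin at the centre of its underside. A bystander.
- disc1: Round steel specimen, 44 mm across, 16 mm high, far left on the bench. A bystander.
- disc2: Round steel specimen, 40 mm across, 20 mm high, far right on the bench. A bystander.
Things that resemble listed ones, but are neither listed nor needed, are in the scene too. Leave any turquoise or yellow look-alike of the part that bears rack_bar_mid alone.

How it is judged:
On the way:
1. the long rack bar lies on its broad face on the mat, let go (x of rack_bar_mid in the frame of mat between -0.07 and 0.07 m and y of rack_bar_mid in the frame of mat between -0.1 and 0.1 m and z of rack_bar_mid in the frame of mat between 0.006 and 0.014 m and (angle between rack_bar_mid's own y axis and vertical below 0.08 rad or angle between rack_bar_mid's own y axis and vertical above 3.06 rad) and contact force between the fingers and rack_bar below 0.05 N and linear speed of rack_bar below 0.02 m/s), for 0.2 s.
At the end, for the whole second after the job is handed in: Second layer: the two loose bars flat across the bottom pair, one flush at each end (within 12 mm, 10 degrees). Top: the rack bar flat on its broad face, across their middle (15 mm), parallel to the bottom pair (10 degrees). Bottom pair in place (12 mm). All released, at rest (((x of bar_a_mid in the frame of plate between 0.035 and 0.059 m and y of bar_a_mid in the frame of plate between -0.012 and 0.012 m and z of bar_a_mid in the frame of plate between 0.025 and 0.033 m and angle between the x axis of each of bar_a_mid, bar_b_mid and the y axis of plate, either way round below 0.17 rad and (angle between bar_a_mid's own z axis and vertical below 0.08 rad or angle between bar_a_mid's own z axis and vertical above 3.06 rad) and x of bar_b_mid in the frame of plate between -0.059 and -0.035 m and y of bar_b_mid in the frame of plate between -0.012 and 0.012 m and z of bar_b_mid in the frame of plate between 0.025 and 0.033 m and (angle between bar_b_mid's own z axis and vertical below 0.08 rad or angle between bar_b_mid's own z axis and vertical above 3.06 rad)) or (x of bar_a_mid in the frame of plate between -0.059 and -0.035 m and y of bar_a_mid in the frame of plate between -0.012 and 0.012 m and z of bar_a_mid in the frame of plate between 0.025 and 0.033 m and angle between the x axis of each of bar_a_mid, bar_b_mid and the y axis of plate, either way round below 0.17 rad and (angle between bar_a_mid's own z axis and vertical below 0.08 rad or angle between bar_a_mid's own z axis and vertical above 3.06 rad) and x of bar_b_mid in the frame of plate between 0.035 and 0.059 m and y of bar_b_mid in the frame of plate between -0.012 and 0.012 m and z of bar_b_mid in the frame of plate between 0.025 and 0.033 m and (angle between bar_b_mid's own z axis and vertical below 0.08 rad or angle between bar_b_mid's own z axis and vertical above 3.06 rad))) and x of rack_bar_mid in the frame of plate between -0.015 and 0.015 m and y of rack_bar_mid in the frame of plate between -0.015 and 0.015 m and z of rack_bar_mid in the frame of plate between 0.039 and 0.047 m and angle between the x axis of rack_bar_mid and the x axis of plate, either way round below 0.17 rad and (angle between rack_bar_mid's own y axis and vertical below 0.08 rad or angle between rack_bar_mid's own y axis and vertical above 3.06 rad) and x of base_l_mid in the frame of plate between -0.012 and 0.012 m and y of base_l_mid in the frame of plate between 0.035 and 0.059 m and z of base_l_mid in the frame of plate between 0.011 and 0.019 m and x of base_r_mid in the frame of plate between -0.012 and 0.012 m and y of base_r_mid in the frame of plate between -0.059 and -0.035 m and z of base_r_mid in the frame of plate between 0.011 and 0.019 m and contact force between the fingers and bar_a below 0.05 N and contact force between the fingers and bar_b below 0.05 N and contact force between the fingers and rack_bar below 0.05 N and linear speed of each of bar_a, bar_b, rack_bar below 0.02 m/s); the robot touches nothing.
It fails at once if the bottom pair is shifted by more than 12 mm (distance of any of base_l_mid, base_r_mid from where it was at the start of the episode above 0.012 m).
It fails at once if the offcut or a round specimen is moved by more than 20 mm (distance of any of disc0, disc1, disc2, offcut_mid from where it was at the start of the episode above 0.02 m).
It also fails if it takes over 72 s, if anything falls off the work surface, if the arm or the gripper's body presses on something with over 40 N, if the wrist force passes 120 N, or if a joint passes its speed limit or range.

### The arm

A 6-joint arm with a two-finger parallel gripper is mounted at the origin on the work surface. World frame = base frame: x ahead of the robot, y to its left, z up, the work surface at z = 0. Lengths are in m, angles in rad, forces in N, time in s.
With the tool pointing down it reaches from about 0.35 to 0.975 m from the base axis. Payload 7.1 kg.
Tool frame: the origin (TCP) lies midway between the tips of the shut fingers; the grasp point (between the pads) lies 19 mm behind it (pinch_z is the distance from the TCP to the grasp point, in m); z points along the fingers, y is the direction in which the jaws open and shut (so a half turn about z gives the same grasp; the last joint's range is limited). The gripper opens to 88 mm and grips with 3 to 60 N. Pads are 20 mm wide; open, the fingers measure 115 mm over their backs; the gripper's body (75 mm by 178 mm) begins 61 mm behind the grasp point.
Start: joints at [-1.326, 0.423, 1.63, -0, 1.089, -0.019], TCP at [0.163, -0.603, 0.223] pointing down, gripper open.
Joint ranges: [-3, 3], [-0.9, 2.11], [0.09, 2.58], [-1.31, 4.45], [0.11, 2.69], [-2.54, 2.54]. Speed limits (rad/s): [2.39, 2.39, 3.01, 3.14, 3.14, 3.14].

### API

Orientations are given as a 3x3 rotation matrix whose columns are the frame's x, y, z axes.
In Python, from workcell import sense, snapshot, camera_params, sign_off, pinch_z gives the robot as it stands.
- The arm moves only by the tool apply_moves, never from a script. Its argument "increments" is a list that holds one entry, the list of rows, each a list of 6 numbers: the shift along the tool's x, y, z in mm, then the turn, a rotation vector about the tool's x, y, z in degrees. In form: [[[tx, ty, tz, rx, ry, rz], ...]]. A call has 1 to 20 rows; each row shifts and turns the commanded pose from where the row before left it, along the tool's axes as they then stand; what a row does not reach is not made up. A row lasts 1/8 s, in which the tool goes at most 62.5 mm and 10.7 degrees, less where a joint would pass 70% of its speed; a pose out of reach is approached as far as the arm can. A call is refused whole if a number of a shift passes 62.5 or a number of a turn 10.7, either way. A call with a gripper value outside its range is refused whole. "fingers" is the finger opening in mm, from 0 to 87.8, set as the call begins (left out, the last holds). The fingers move at their own pace and stop on an object; "grip_force" is the grip in N (left out, the last holds). Time passes only in rows, so rows that do not move let the fingers close. It gives the time, the measured TCP pose, the force and the opening at its end, in the units of the state.
- sense(): the state, without advancing time (a new reading comes with each control period).
- snapshot(name): name is "side" or "top" or "wrist"; returns the picture (480x640x3 uint8, red, green, blue); there is no depth.
- camera_params(name): a dict with "fx", "fy", "cx", "cy" (pixels), "k1" (the pictures are not rectified: a ray, as slopes to the right and down, at radius r is drawn at 1 + k1 r^2 times it, then the intrinsics apply), "R" (3x3) and "t" (3): a world point X has camera coordinates R X + t. Camera axes: x right, y down, z forward; pixel columns grow to the right and rows downward; lengths in m; the calibration is good to about 2 mm. A picture is of the moment at which its call begins: read the wrist's pose just before it. camera_params takes no time and is no camera call; for the wrist camera it gives the pose at the moment of the call.
- sign_off(): hands the job in, once; it reports no verdict.
The state is a dict: "t": time; "joints": joint angles; "joint_velocities": joint speeds; "joint_efforts": joint torques, N m; "tcp_pos": TCP position; "tcp_rot": TCP orientation; "contact_force": force on the tool from outside, world axes, zero at the start; "wrist_torque": the same for the moment, N m; "grip_width": finger opening in m.
Only numpy, scipy, OpenCV 4.12 (cv2) and the standard library are available. Lean on these libraries where they do the work, as an engineer would, in place of code of your own. Each camera call takes 0.05 s, during which the arm holds its last target. There are 200 camera calls.

## Working session

There is one attempt and no reset: what is moved stays moved. The work goes in short steps, Python scripts to look and compute and a tool call to move; the robot and the scene stay as the last step left them, time stands still between calls to the robot, and variables do not carry over. Pictures are saved under pics/ and viewed, about 8 in all and at most 12, crops included, and the job is handed in when it is done.

Besides the shell and the picture viewer there is one more tool, called in YAML: its name, and indented under it one key for each argument. apply_moves: Moves the arm, as the interface text tells. Its arguments: {"type":"object","properties":{"increments":{"type":"array","items":{"type":"array","items":{"type":"array","items":{"type":"number"}}}},"fingers":{"type":"number"},"grip_force":{"type":"number"}},"required":["increments"]}

```bash
mkdir -p pics; ls; cat > h.py <<'E'
import numpy as np, cv2
from workcell import *
def snap(n,f,crop=None,s=1):
    im=snapshot(n)[:,:,::-1].copy(); cv2.imwrite('pics/full_'+f,im)
    if crop: x0,y0,x1,y1=crop; im=im[y0:y1,x0:x1]
    if s!=1: im=cv2.resize(im,None,fx=s,fy=s,interpolation=cv2.INTER_CUBIC)
    cv2.imwrite('pics/'+f,im)
def proj(P,X):
    X=np.atleast_2d(X); c=X@np.array(P['R']).T+np.array(P['t']); a=c[:,:2]/c[:,2:]
    a=a*(1+P['k1']*(a**2).sum(1,keepdims=True)); return a*[P['fx'],P['fy']]+[P['cx'],P['cy']]
def back(P,uv,z):
    uv=np.atleast_2d(uv).astype(float); d=(uv-[P['cx'],P['cy']])/[P['fx'],P['fy']]; a=d.copy()
    for _ in range(20): a=d/(1+P['k1']*(a**2).sum(1,keepdims=True))
    R=np.array(P['R']); r=np.c_[a,np.ones(len(a))]@R; C=-R.T@np.array(P['t'])
    return C+r*((z-C[2])/r[:,2:])
E
python3 - <<'E'
from h import *
snap('top','top0.png',s=1.25); snap('side','side0.png')
s=sense(); print({k:np.round(v,3).tolist() for k,v in s.items()}, pinch_z)
for n in('top','side','wrist'):
    P=camera_params(n); print(n,{k:np.round(v,3).tolist() for k,v in P.items()})
E
```

```text
pics
{'t': 0.1, 'joints': [-1.326, 0.424, 1.631, -0.0, 1.089, -0.019], 'joint_velocities': [0.002, -0.001, -0.001, -0.001, -0.0, -0.0], 'joint_efforts': [0.0, -54.562, -27.432, 0.065, 0.019, -0.0], 'tcp_pos': [0.163, -0.603, 0.222], 'tcp_rot': [[0.965, 0.261, -0.0], [0.261, -0.965, 0.001], [0.0, -0.001, -1.0]], 'contact_force': [-0.161, -0.041, -0.376], 'wrist_torque': [-0.015, 0.009, 0.005], 'grip_width': 0.088} 0.0187
top {'fx': 513.077, 'fy': 513.077, 'cx': 323.108, 'cy': 243.515, 'k1': -0.009, 'R': [[-0.08, -0.997, -0.006], [-0.971, 0.079, -0.225], [0.225, -0.012, -0.974]], 't': [-0.035, 0.52, 0.974]}
side {'fx': 586.724, 'fy': 586.724, 'cx': 327.683, 'cy': 233.774, 'k1': -0.094, 'R': [[-0.988, -0.154, 0.017], [-0.122, 0.707, -0.696], [0.095, -0.69, -0.718]], 't': [0.505, 0.124, 1.225]}
wrist {'fx': 411.193, 'fy': 411.193, 'cx': 320.419, 'cy': 243.344, 'k1': -0.004, 'R': [[0.26, -0.966, -0.002], [-0.937, -0.253, 0.242], [-0.234, -0.062, -0.97]], 't': [-0.623, -0.03, 0.391]}
```

View pics/top0.png

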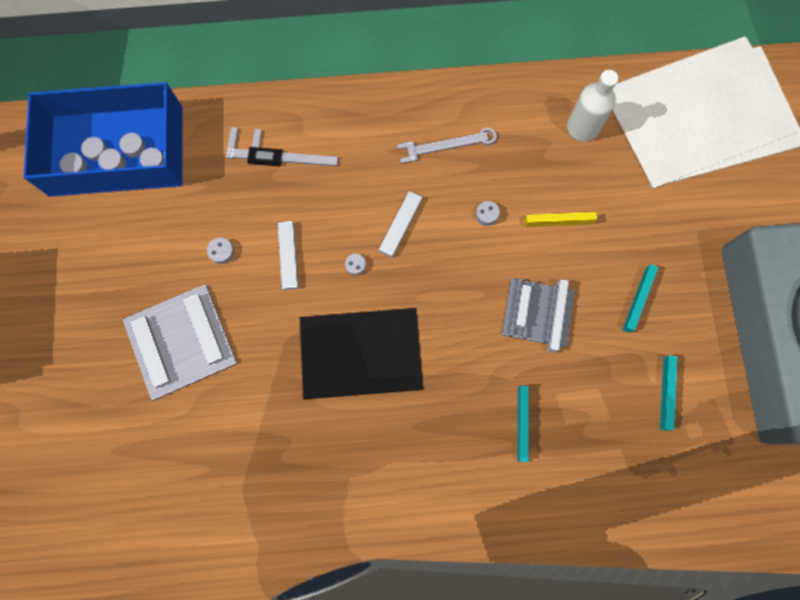

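The top view (×1.25) shows the plate at about (180,342), the loose bars at (288,255) and (401,224), and disc0 at (355,264) between them. The mat is at (361,353) and the rack at (538,314). The long bar stands in the rack's right slot at (559,315), with the offcut on the left at (524,305). The turquoise and yellow bars are decoys. Next I'll view enlarged crops.

```bash
python3 - <<'E'
import cv2,numpy as np
im=cv2.imread('pics/full_top0.png')
a=cv2.resize(im[145:325,92:342],None,fx=3.2,fy=3.2,interpolation=cv2.INTER_CUBIC)
cv2.imwrite('pics/c1.png',a)
b=cv2.resize(im[210:290,390:475],None,fx=7,fy=7,interpolation=cv2.INTER_CUBIC)
cv2.imwrite('pics/c2.png',b)
E
```

```text
(no output)
```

View pics/c1.png

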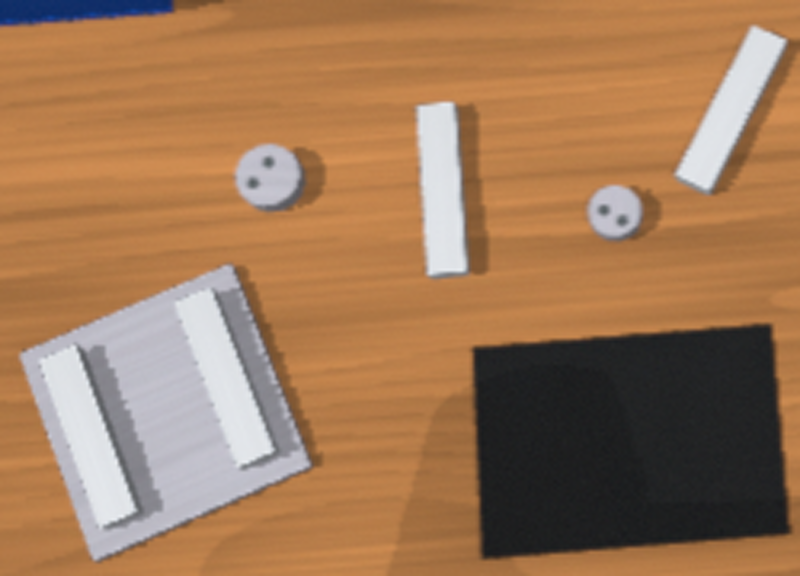

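View pics/c2.png

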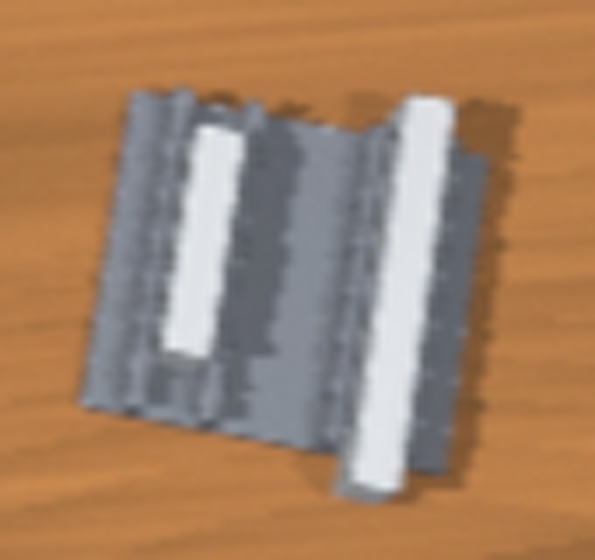

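c1 shows the plate corners at (232,265), (22,353), (97,559), (311,466), with both base bars flat on it. The bar tops are at (417,104)-(467,272) and (753,27)-(709,191). In c2 the rack bar's top face has corners (406,98), (454,100), (403,490), (351,488).

```bash
python3 - <<'E'
from h import *
P=camera_params('top')
D={'plate':(1,.008,[(232,265),(22,353),(97,559),(311,466)]),
'baseL':(1,.022,[(41,352),(76,345),(138,516),(103,527)]),
'baseR':(1,.022,[(176,302),(212,289),(274,454),(242,467)]),
'A':(1,.014,[(417,104),(454,102),(467,272),(429,276)]),
'B':(1,.014,[(753,27),(787,40),(709,191),(675,178)]),
'mat':(1,.003,[(473,348),(770,325),(789,534),(482,557)]),
'rb':(2,.032,[(406,98),(454,100),(403,490),(351,488)]),
'off':(2,.032,[(197,126),(243,130),(207,357),(163,350)]),
'd0':(1,.014,[(615,211)]*4),'d1':(1,.016,[(269,177)]*4)}
for k,(c,z,p) in D.items():
    p=np.array(p,float)+.5; p=p/3.2+[91.5,144.5] if c==1 else p/7+[389.5,209.5]
    X=back(P,p,z)[:,:2]
    r=[X[1]-X[0],X[2]-X[3]] ; s=[X[2]-X[1],X[3]-X[0]]
    a=np.degrees(np.arctan2(*(sum(s)[::-1])))
    print(k,X.mean(0).round(4),'ang long',a.round(1),'sizes',*[np.linalg.norm(v).round(4) for v in r+s])
E
```

```text
plate [0.4957 0.3032] ang long -160.2 sizes 0.1478 0.1471 0.1486 0.1481
baseL [0.4805 0.3477] ang long -160.5 sizes 0.023 0.0229 0.1221 0.1245
baseR [0.5108 0.2593] ang long -160.2 sizes 0.0247 0.0217 0.1192 0.1201
A [0.6306 0.1156] ang long -178.2 sizes 0.0251 0.0253 0.12 0.1213
B [ 0.6706 -0.0825] ang long 149.4 sizes 0.0251 0.0246 0.1201 0.1204
mat [0.452  0.0023] ang long -179.9 sizes 0.1973 0.1982 0.1386 0.1379
rb [ 0.4846 -0.3304] ang long 164.8 sizes 0.0143 0.0151 0.1192 0.1194
off [ 0.5049 -0.2733] ang long 164.5 sizes 0.0137 0.013 0.07 0.069
d0 [0.6046 0.0007] ang long 0.0 sizes 0.0 0.0 0.0 0.0
d1 [0.6468 0.2308] ang long 0.0 sizes 0.0 0.0 0.0 0.0
```

```bash
cat > plan.py <<'E'
# usage: plan.py x,y,z,yaw[,mm_per_row] ...
import sys, json
from h import *
from scipy.spatial.transform import Rotation as Ro
s=sense(); p=np.array(s['tcp_pos']); R=np.array(s['tcp_rot']); rows=[]
for a in sys.argv[1:]:
    v=[float(q) for q in a.split(',')]; sp=v[4] if len(v)>4 else 48
    t=np.array(v[:3]); c,n_=np.cos(np.radians(v[3])),np.sin(np.radians(v[3]))
    G=np.array([[c,n_,0],[n_,-c,0],[0,0,-1.]])
    rv=Ro.from_matrix(R.T@G).as_rotvec(); ang=np.degrees(np.linalg.norm(rv))
    N=max(1,int(np.ceil(max(np.linalg.norm(t-p)*1000/sp,ang/9.5)))); p0,R0=p.copy(),R.copy()
    for i in range(1,N+1):
        pt=p0+(t-p0)*i/N; Rt=R0@Ro.from_rotvec(rv*i/N).as_matrix()
        d=np.round(R.T@(pt-p)*1000,1); w=np.round(np.degrees(Ro.from_matrix(R.T@Rt).as_rotvec()),1)
        p=p+R@d/1000; R=R@Ro.from_rotvec(np.radians(w)).as_matrix(); rows.append((d+0.).tolist()+(w+0.).tolist())
print(len(rows),json.dumps(rows).replace('.0,',',').replace('.0]',']').replace(' ',''))
print('t',s['t'],s['grip_width'])
E
python3 plan.py 0.4846,-.3304,.09,-15.2 0.4846,-.3304,.021,-15.2,35
```

```text
12 [[38.2,-17.9,13.2,0,0,3],[37.1,-19.9,13.2,0,0,3.1],[36.1,-21.8,13.3,0,0,3],[34.8,-23.7,13.2,0,0,3],[33.6,-25.5,13.2,0,0,3.1],[32.1,-27.3,13.2,0,0,3],[30.7,-28.9,13.3,-0.1,0,3],[29.1,-30.6,13.1,0,0,3.1],[27.4,-32,13.2,0,0,3],[25.7,-33.4,13.2,0,0,3],[0,0,34.5,0,0,0],[0.1,-0.1,34.5,0,0,0]]
t 0.1 0.08760682492103797
```

apply_moves:
  increments:
    - [[38.2, -17.9, 13.2, 0, 0, 3], [37.1, -19.9, 13.2, 0, 0, 3.1], [36.1, -21.8, 13.3, 0, 0, 3], [34.8, -23.7, 13.2, 0, 0, 3], [33.6, -25.5, 13.2, 0, 0, 3.1], [32.1, -27.3, 13.2, 0, 0, 3], [30.7, -28.9, 13.3, 0, 0, 3], [29.1, -30.6, 13.1, 0, 0, 3.1], [27.4, -32, 13.2, 0, 0, 3], [25.7, -33.4, 13.2, 0, 0, 3], [0, 0, 0, 0, 0, 0]]
  fingers: 40

```text
t: 1.48
tcp_pos: [0.4858, -0.3288, 0.0893]
tcp_rot: [[0.966, -0.259, -0.001], [-0.259, -0.966, 0.001], [-0.002, -0.001, -1.0]]
contact_force: [-0.8, -0.4, -0.1]
grip_width: 0.04
```

```bash
python3 plan.py 0.4846,-.3304,.021,-15.2,30; python3 - <<'E'
from h import *
snap('wrist','w1.png')
E
```

```text
3 [[-0.2,0.6,22.8,0,0,0.1],[-0.2,0.7,22.7,0,0.1,0],[-0.2,0.6,22.8,-0.1,0,0.1]]
t 1.475 0.04004248956379003
```

View pics/w1.png

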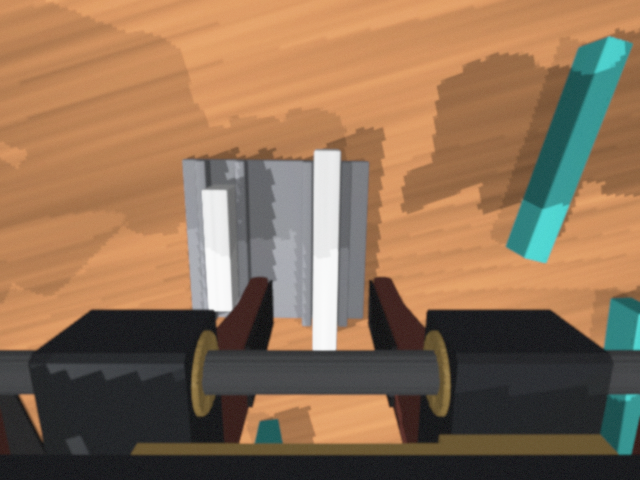

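The wrist view shows the bar (column 326) centred between the fingertips (270 and 370), so I descend.

apply_moves:
  increments:
    - [[-0.2, 0.5, 22.8, 0, 0, 0.1], [-0.2, 0.5, 22.8, 0, 0, 0], [-0.2, 0.5, 22.8, 0, 0, 0.1], [0, 0, 0, 0, 0, 0]]

```text
t: 2.02
tcp_pos: [0.4819, -0.3325, 0.0211]
tcp_rot: [[0.964, -0.266, -0.003], [-0.266, -0.964, 0.002], [-0.003, -0.001, -1.0]]
contact_force: [0.3, 0.2, -0.3]
grip_width: 0.0398
```

apply_moves:
  increments:
    - [[0, 0, 0, 0, 0, 0], [0, 0, 0, 0, 0, 0], [0, 0, 0, 0, 0, 0], [0, 0, 0, 0, 0, 0], [0, 0, -20, 0, 0, 0], [0, 0, -30, 0, 0, 0], [0, 0, -20, 0, 0, 0], [0, 0, 0, 0, 0, 0]]
  fingers: 0
  grip_force: 35

```text
t: 3.02
tcp_pos: [0.4849, -0.333, 0.0943]
tcp_rot: [[0.964, -0.265, 0.003], [-0.265, -0.964, -0.002], [0.004, 0.001, -1.0]]
contact_force: [-0.4, 0.0, -0.5]
grip_width: 0.0138
```

```bash
python3 plan.py .452,.0,.085,19.8 .452,.0,.021,19.8,25
```

```text
10 [[-17.2,-44.6,1.2,0,0,-5],[-13.2,-46,1.2,0,-0.1,-5.1],[-9,-46.9,1.2,0.1,0,-5],[-5,-47.6,1.4,0,0,-5],[-0.7,-47.8,1.3,0,0,-5],[3.4,-47.7,1.3,0,-0.1,-5.1],[7.6,-47.2,1.3,0,0,-5],[0,0,21.3,0,0,0],[0,0,21.4,0,0,0],[0,0,21.3,0,0,0]]
t 3.025 0.013798208702593458
```

apply_moves:
  increments:
    - [[-17.2, -44.6, 1.2, 0, 0, -5], [-13.2, -46, 1.2, 0, 0, -5.1], [-9, -46.9, 1.2, 0, 0, -5], [-5, -47.6, 1.4, 0, 0, -5], [-0.7, -47.8, 1.3, 0, 0, -5], [3.4, -47.7, 1.3, 0, 0, -5.1], [7.6, -47.2, 1.3, 0, 0, -5], [0, 0, 20, 0, 0, 0], [0, 0, 20, 0, 0, 0], [0, 0, 15, 0, 0, 0], [0, 0, 0, 0, 0, 0], [0, 0, 0, 0, 0, 0]]

```text
t: 4.53
tcp_pos: [0.451, 0.0006, 0.0284]
tcp_rot: [[0.941, 0.339, 0.0], [0.339, -0.941, -0.0], [0.0, 0.0, -1.0]]
contact_force: [-0.4, 0.2, -0.3]
grip_width: 0.0139
```

```bash
python3 plan.py .452,.0,.0185,19.8,4
```

```text
3 [[0.2,0.3,3.3,0,0,0],[0.3,0.3,3.3,0,0,0],[0.2,0.3,3.3,0,0,0]]
t 4.525 0.01393119397244496
```

apply_moves:
  increments:
    - [[0.2, 0.3, 3.5, 0, 0, 0], [0.3, 0.3, 3.5, 0, 0, 0], [0.2, 0.3, 3.4, 0, 0, 0], [0, 0, 0, 0, 0, 0], [0, 0, 0, 0, 0, 0]]

```text
t: 5.15
tcp_pos: [0.4517, 0.0012, 0.0189]
tcp_rot: [[0.941, 0.338, -0.0], [0.338, -0.941, 0.001], [0.0, -0.001, -1.0]]
contact_force: [-4.6, 10.2, 19.7]
grip_width: 0.0138
```

apply_moves:
  increments:
    - [[0, 0, 0, 0, 0, 0], [0, 0, 0, 0, 0, 0], [0, 0, 0, 0, 0, 0], [0, 0, -5, 0, 0, 0]]
  fingers: 60

```text
t: 5.65
tcp_pos: [0.4515, 0.0001, 0.0227]
tcp_rot: [[0.941, 0.339, -0.001], [0.339, -0.941, 0.0], [-0.001, -0.0, -1.0]]
contact_force: [0.4, 0.2, -0.5]
grip_width: 0.0503
```

apply_moves:
  increments:
    - [[0, -8, 0, 0, 0, 0], [0, -8, 0, 0, 0, 0], [0, -5, 0, 0, 0, 0], [0, -5, 0, 0, 0, 0], [0, -5, 0, 0, 0, 0], [0, -5, 0, 0, 0, 0], [0, -3, 0, 0, 0, 0], [0, 0, 0, 0, 0, 0], [0, 0, -40, 0, 0, 0], [0, 0, -45, 0, 0, 0], [0, 0, 0, 0, 0, 0], [0, 0, 0, 0, 0, 0]]

```text
t: 7.15
tcp_pos: [0.4383, 0.0368, 0.1076]
tcp_rot: [[0.941, 0.339, -0.0], [0.339, -0.941, -0.0], [-0.0, -0.0, -1.0]]
contact_force: [1.0, 0.2, 0.2]
grip_width: 0.0602
```

```bash
python3 plan.py .6306,.1156,.08,1.8; python3 - <<'E'
from h import *
snap('wrist','w2.png')
E
```

```text
5 [[41.5,-1.8,5.5,0,0,3.6],[41.4,-4.4,5.5,0,0,3.6],[40.9,-7,5.5,0,0,3.6],[40.5,-9.6,5.5,0,0,3.6],[39.7,-12,5.5,0,0,3.6]]
t 7.15 0.06016362784389458
```

View pics/w2.png

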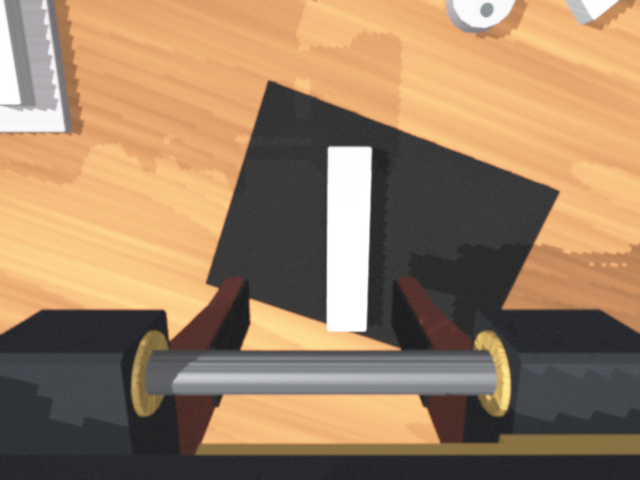

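The bar now lies on its broad face on the mat, with top corners (328,147), (371,147), (366,331), (327,331).

```bash
python3 - <<'E'
from h import *
P=camera_params('wrist'); X=back(P,[(328,147),(371,147),(366,331),(327,331)],.017)
print(X.round(4),X.mean(0)); d=X[0]+X[1]-X[2]-X[3]; print(np.degrees(np.arctan2(d[1],d[0])),[np.linalg.norm(X[i]-X[i-1]) for i in range(4)])
E
```

```text
[[ 0.4972  0.0546  0.017 ]
 [ 0.5059  0.0303  0.017 ]
 [ 0.3926 -0.0107  0.017 ]
 [ 0.3838  0.014   0.017 ]] [0.44488961 0.02202142 0.017     ]
19.800543080989005 [np.float64(0.12048658495619696), np.float64(0.025847309911138833), np.float64(0.12048679368662912), np.float64(0.026225964721101662)]
```

apply_moves:
  increments:
    - [[41.5, -1.8, 5.5, 0, 0, 3.6], [41.4, -4.4, 5.5, 0, 0, 3.6], [40.9, -7, 5.5, 0, 0, 3.6], [40.5, -9.6, 5.5, 0, 0, 3.6], [39.7, -12, 5.5, 0, 0, 3.6], [0, 0, 0, 0, 0, 0], [0, 0, 0, 0, 0, 0]]
  fingers: 48

```text
t: 8.07
tcp_pos: [0.6289, 0.1153, 0.0785]
tcp_rot: [[0.999, 0.032, -0.004], [0.032, -0.999, -0.001], [-0.004, 0.001, -1.0]]
contact_force: [-0.7, 0.6, 0.1]
grip_width: 0.0481
```

```bash
python3 plan.py .6306,.1156,.004,1.8,22
```

```text
4 [[0.5,-0.1,18.6,0,0.1,0],[0.5,-0.1,18.6,0,0,0],[0.5,0,18.6,0,0.1,0],[0.4,-0.1,18.7,0,0,0.1]]
t 8.075 0.04806749434152272
```

apply_moves:
  increments:
    - [[0.5, 0, 18.6, 0, 0, 0], [0.5, 0, 18.6, 0, 0, 0], [0.5, 0, 18.6, 0, 0, 0], [0.4, 0, 18.6, 0, 0, 0], [0, 0, 0, 0, 0, 0], [0, 0, 0, 0, 0, 0]]

```text
t: 8.82
tcp_pos: [0.633, 0.1158, 0.006]
tcp_rot: [[0.999, 0.032, 0.0], [0.032, -0.999, 0.0], [0.0, -0.0, -1.0]]
contact_force: [-0.3, 0.4, -0.1]
grip_width: 0.048
```

apply_moves:
  increments:
    - [[0, 0, 0, 0, 0, 0], [0, 0, 0, 0, 0, 0], [0, 0, 0, 0, 0, 0], [0, 0, 0, 0, 0, 0], [0, 0, -20, 0, 0, 0], [0, 0, -40, 0, 0, 0], [0, 0, -40, 0, 0, 0], [0, 0, 0, 0, 0, 0], [0, 0, 0, 0, 0, 0]]
  fingers: 0

```text
t: 9.95
tcp_pos: [0.6322, 0.1157, 0.1059]
tcp_rot: [[0.999, 0.032, -0.0], [0.032, -0.999, -0.0], [-0.0, 0.0, -1.0]]
contact_force: [-0.7, -0.3, -1.8]
grip_width: 0.0257
```

```bash
python3 plan.py .5399,.3192,.09,109.8
```

```text
12 [[-7.2,-17.2,1.3,0,0,-9],[-4.3,-18.1,1.4,0,0,-9],[-1.5,-18.6,1.3,0,0,-9],[1.4,-18.5,1.3,0,0,-9],[4.3,-18.1,1.4,0,0,-9],[7.1,-17.2,1.3,0,0,-9],[9.8,-15.9,1.3,0,0,-9],[12,-14.2,1.3,0,0,-9],[14.2,-12.1,1.4,0,0,-9],[15.9,-9.8,1.3,0,0,-9],[17.2,-7.1,1.3,0,0,-9],[18.1,-4.4,1.4,0,0,-9]]
t 9.95 0.025682552094031728
```

apply_moves:
  increments:
    - [[-7.2, -17.2, 1.3, 0, 0, -9], [-4.3, -18.1, 1.4, 0, 0, -9], [-1.5, -18.6, 1.3, 0, 0, -9], [1.4, -18.5, 1.3, 0, 0, -9], [4.3, -18.1, 1.4, 0, 0, -9], [7.1, -17.2, 1.3, 0, 0, -9], [9.8, -15.9, 1.3, 0, 0, -9], [12, -14.2, 1.3, 0, 0, -9], [14.2, -12.1, 1.4, 0, 0, -9], [15.9, -9.8, 1.3, 0, 0, -9], [17.2, -7.1, 1.3, 0, 0, -9], [18.1, -4.4, 1.4, 0, 0, -9], [2.4, 0, 15, 0, 0, 0], [0, 0, 15, 0, 0, 0], [0, 0, 0, 0, 0, 0], [0, 0, 0, 0, 0, 0]]

```text
t: 11.95
tcp_pos: [0.5398, 0.321, 0.0596]
tcp_rot: [[-0.337, 0.941, -0.001], [0.941, 0.337, -0.0], [-0.0, -0.001, -1.0]]
contact_force: [-0.0, 0.6, -1.2]
grip_width: 0.0258
```

```bash
python3 plan.py .5391,.3215,.0285,109.8,8
```

```text
4 [[0.2,-0.1,7.8,0,0,0],[0.2,-0.2,7.7,0,0,0],[0.1,-0.1,7.8,0,0,-0.1],[0.2,-0.1,7.8,0,0,0]]
t 11.95 0.025752192670815733
```

apply_moves:
  increments:
    - [[0.2, -0.1, 8, 0, 0, 0], [0.2, -0.2, 8, 0, 0, 0], [0.1, -0.1, 8, 0, 0, 0], [0.2, -0.1, 7, 0, 0, 0], [0, 0, 0, 0, 0, 0], [0, 0, 0, 0, 0, 0]]

```text
t: 12.7
tcp_pos: [0.5389, 0.3221, 0.0288]
tcp_rot: [[-0.339, 0.941, -0.0], [0.941, 0.339, -0.0], [-0.0, -0.0, -1.0]]
contact_force: [-0.1, 0.5, -2.1]
grip_width: 0.0257
```

apply_moves:
  increments:
    - [[0, 0, 0, 0, 0, 0], [0, 0, 0, 0, 0, 0], [0, 0, 0, 0, 0, 0], [0, 0, -15, 0, 0, 0], [0, 0, -30, 0, 0, 0], [0, 0, -30, 0, 0, 0], [0, 0, 0, 0, 0, 0]]
  fingers: 46

```text
t: 13.58
tcp_pos: [0.5408, 0.3232, 0.1073]
tcp_rot: [[-0.339, 0.941, 0.005], [0.941, 0.339, 0.003], [0.001, 0.006, -1.0]]
contact_force: [1.0, -0.3, 0.2]
grip_width: 0.046
```

```bash
python3 plan.py .6706,-.0825,.08,149.4 .6706,-.0825,.02,149.4,30
```

```text
12 [[-47.3,-1.7,3,0,0,-4.4],[-47,-5.4,3,0.1,0,-4.4],[-46.5,-8.9,3,0,0,-4.4],[-45.7,-12.5,2.9,0,0,-4.4],[-44.5,-15.9,3,0.1,0,-4.4],[-43.2,-19.3,3.1,0,0,-4.4],[-41.6,-22.6,3,0.1,0,-4.4],[-39.8,-25.7,3.1,0,0.1,-4.4],[-37.6,-28.6,2.9,0,0,-4.4],[0,0,20,0,0,0],[-0.1,0,20,0,0,0],[0,-0.1,20,0,0,0]]
t 13.575 0.04598940841151234
```

apply_moves:
  increments:
    - [[-47.3, -1.7, 3, 0, 0, -4.4], [-47, -5.4, 3, 0, 0, -4.4], [-46.5, -8.9, 3, 0, 0, -4.4], [-45.7, -12.5, 2.9, 0, 0, -4.4], [-44.5, -15.9, 3, 0, 0, -4.4], [-43.2, -19.3, 3.1, 0, 0, -4.4], [-41.6, -22.6, 3, 0, 0, -4.4], [-39.8, -25.7, 3.1, 0, 0, -4.4], [-37.6, -28.6, 2.9, 0, 0, -4.4], [0, 0, 20, 0, 0, 0], [0, 0, 20, 0, 0, 0], [0, 0, 10, 0, 0, 0], [0, 0, 0, 0, 0, 0], [0, 0, 0, 0, 0, 0]]

```text
t: 15.32
tcp_pos: [0.669, -0.0828, 0.0273]
tcp_rot: [[-0.861, 0.508, 0.001], [0.508, 0.861, -0.0], [-0.0, 0.0, -1.0]]
contact_force: [0.6, -0.4, -0.3]
grip_width: 0.046
```

```bash
python3 plan.py .6706,-.0825,.005,149.4,10
```

```text
3 [[-0.4,0.4,7.4,0,0,0],[-0.4,0.3,7.5,0,0,0],[-0.4,0.4,7.4,0,0,0.1]]
t 15.325 0.045983314432334096
```

apply_moves:
  increments:
    - [[-0.4, 0.4, 7.4, 0, 0, 0], [-0.4, 0.3, 7.5, 0, 0, 0], [-0.4, 0.4, 7.4, 0, 0, 0], [0, 0, 0, 0, 0, 0], [0, 0, 0, 0, 0, 0]]

```text
t: 15.95
tcp_pos: [0.6703, -0.0833, 0.0046]
tcp_rot: [[-0.861, 0.509, -0.0], [0.509, 0.861, 0.0], [0.0, -0.0, -1.0]]
contact_force: [-0.3, 0.4, 0.4]
grip_width: 0.0458
```

apply_moves:
  increments:
    - [[0, 0, 0, 0, 0, 0], [0, 0, 0, 0, 0, 0], [0, 0, 0, 0, 0, 0], [0, 0, 0, 0, 0, 0], [0, 0, -20, 0, 0, 0], [0, 0, -40, 0, 0, 0], [0, 0, -40, 0, 0, 0], [0, 0, 0, 0, 0, 0], [0, 0, 0, 0, 0, 0]]
  fingers: 0

```text
t: 17.08
tcp_pos: [0.6697, -0.0832, 0.1047]
tcp_rot: [[-0.861, 0.509, -0.0], [0.509, 0.861, 0.0], [0.0, -0.0, -1.0]]
contact_force: [-0.4, 0.3, -2.4]
grip_width: 0.0258
```

```bash
python3 plan.py .4515,.2873,.09,109.8 .4515,.2873,.06,109.8,15
```

```text
11 [[41.8,23.1,1.6,0,0,4.4],[43.5,19.8,1.7,0,0,4.4],[44.8,16.5,1.6,0,0,4.4],[46,12.9,1.7,0,0,4.4],[46.9,9.4,1.6,0,0,4.4],[47.4,5.7,1.7,0,0,4.4],[47.7,2.1,1.6,0,0,4.4],[47.8,-1.6,1.6,0,0,4.4],[47.5,-5.2,1.7,0,0,4.4],[0,0,15,0,0,0],[0,0,15,0,0,0]]
t 17.075 0.025822213729626873
```

apply_moves:
  increments:
    - [[41.8, 23.1, 1.6, 0, 0, 4.4], [43.5, 19.8, 1.7, 0, 0, 4.4], [44.8, 16.5, 1.6, 0, 0, 4.4], [46, 12.9, 1.7, 0, 0, 4.4], [46.9, 9.4, 1.6, 0, 0, 4.4], [47.4, 5.7, 1.7, 0, 0, 4.4], [47.7, 2.1, 1.6, 0, 0, 4.4], [47.8, -1.6, 1.6, 0, 0, 4.4], [47.5, -5.2, 1.7, 0, 0, 4.4], [0, 0, 15, 0, 0, 0], [0, 0, 15, 0, 0, 0], [0, 0, 0, 0, 0, 0], [0, 0, 0, 0, 0, 0]]

```text
t: 18.7
tcp_pos: [0.4524, 0.2863, 0.0595]
tcp_rot: [[-0.338, 0.941, -0.001], [0.941, 0.338, -0.0], [-0.0, -0.001, -1.0]]
contact_force: [0.4, -0.0, -1.2]
grip_width: 0.0257
```

```bash
python3 plan.py .4515,.2873,.0272,109.8,8;  python3 - <<'E'
from h import *
snap('side','s3.png',(0,130,320,370),2.5)
E
```

```text
5 [[0.3,-0.1,6.5,0,0,0],[0.2,-0.1,6.4,0,0,0],[0.3,-0.1,6.5,0,0,0],[0.2,-0.1,6.5,0,0,-0.1],[0.3,-0.1,6.4,0,0,0]]
t 18.7 0.025675242142931976
```

apply_moves:
  increments:
    - [[0.3, -0.1, 6.5, 0, 0, 0], [0.2, -0.1, 6.4, 0, 0, 0], [0.3, -0.1, 6.5, 0, 0, 0], [0.2, -0.1, 6.5, 0, 0, 0], [0.3, -0.1, 6.4, 0, 0, 0], [0, 0, 0, 0, 0, 0], [0, 0, 0, 0, 0, 0]]

```text
t: 19.62
tcp_pos: [0.4511, 0.2884, 0.0275]
tcp_rot: [[-0.339, 0.941, -0.0], [0.941, 0.339, -0.0], [-0.0, -0.0, -1.0]]
contact_force: [0.8, 0.3, -0.7]
grip_width: 0.0258
```

apply_moves:
  increments:
    - [[0, 0, 0, 0, 0, 0], [0, 0, 0, 0, 0, 0], [0, 0, 0, 0, 0, 0], [0, 0, -15, 0, 0, 0], [0, 0, -30, 0, 0, 0], [0, 0, -30, 0, 0, 0], [0, 0, 0, 0, 0, 0]]
  fingers: 46

```text
t: 20.5
tcp_pos: [0.4527, 0.2893, 0.1055]
tcp_rot: [[-0.339, 0.941, 0.005], [0.941, 0.339, 0.003], [0.001, 0.005, -1.0]]
contact_force: [0.2, 0.6, -0.2]
grip_width: 0.0462
```

```bash
python3 plan.py .4449,.0220,.08,19.8 .4449,.0220,.03,19.8,20
```

```text
13 [[-24.9,-9.8,2.5,0,0,9],[-26.1,-5.8,2.4,0,-0.1,9],[-26.7,-1.6,2.6,0.1,0,9],[-26.6,2.5,2.5,0,0,9],[-25.9,6.7,2.5,0,0,9],[-24.5,10.7,2.5,0,-0.1,9],[-22.6,14.4,2.6,0,0,9],[-20,17.7,2.5,0,0,9],[-17,20.6,2.6,0.1,-0.1,9],[-13.6,23.1,2.5,0,0,9],[0,0,16.7,0,0,0],[0,0,16.7,0,0,0],[0,0,16.6,0,0,0]]
t 20.5 0.046242560592439336
```

apply_moves:
  increments:
    - [[-24.9, -9.8, 2.5, 0, 0, 9], [-26.1, -5.8, 2.4, 0, 0, 9], [-26.7, -1.6, 2.6, 0, 0, 9], [-26.6, 2.5, 2.5, 0, 0, 9], [-25.9, 6.7, 2.5, 0, 0, 9], [-24.5, 10.7, 2.5, 0, 0, 9], [-22.6, 14.4, 2.6, 0, 0, 9], [-20, 17.7, 2.5, 0, 0, 9], [-17, 20.6, 2.6, 0, 0, 9], [-13.6, 23.1, 2.5, 0, 0, 9], [0, 0, 16.7, 0, 0, 0], [0, 0, 16.7, 0, 0, 0], [0, 0, 16.7, 0, 0, 0], [0, 0, 0, 0, 0, 0], [0, 0, 0, 0, 0, 0]]

```text
t: 22.38
tcp_pos: [0.4432, 0.021, 0.0275]
tcp_rot: [[0.941, 0.339, -0.0], [0.339, -0.941, 0.0], [-0.0, -0.0, -1.0]]
contact_force: [0.1, -0.4, -0.1]
grip_width: 0.0462
```

```bash
python3 plan.py .4449,.0220,.008,19.8,8;  python3 - <<'E'
from h import *
snap('top','top4.png',(92,145,342,325),3.2)
E
```

```text
3 [[0.7,-0.1,6.5,0,0,0],[0.6,-0.2,6.5,0,0,0],[0.7,-0.1,6.5,0,0,0]]
t 22.375 0.046221394714937726
```

View pics/top4.png

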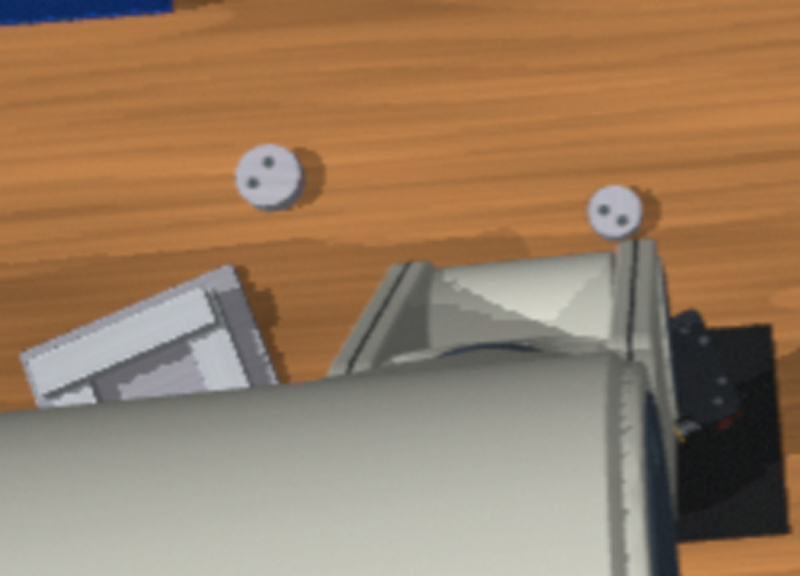

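The arm hides part of the tower, but the far second-layer bar is visible and lies flush across the base pair. I'll pick up the rack bar and check the tower from the wrist camera before placing it.

apply_moves:
  increments:
    - [[0.7, -0.1, 6.5, 0, 0, 0], [0.6, -0.2, 6.5, 0, 0, 0], [0.7, -0.1, 6.5, 0, 0, 0], [0, 0, 0, 0, 0, 0], [0, 0, 0, 0, 0, 0]]

```text
t: 23.05
tcp_pos: [0.4449, 0.022, 0.0077]
tcp_rot: [[0.941, 0.339, -0.0], [0.339, -0.941, -0.0], [-0.0, -0.0, -1.0]]
contact_force: [0.4, -0.4, 0.5]
grip_width: 0.046
```

apply_moves:
  increments:
    - [[0, 0, 0, 0, 0, 0], [0, 0, 0, 0, 0, 0], [0, 0, 0, 0, 0, 0], [0, 0, 0, 0, 0, 0], [0, 0, -20, 0, 0, 0], [0, 0, -40, 0, 0, 0], [0, 0, -40, 0, 0, 0], [0, 0, 0, 0, 0, 0], [0, 0, 0, 0, 0, 0]]
  fingers: 0

```text
t: 24.18
tcp_pos: [0.4445, 0.022, 0.1072]
tcp_rot: [[0.941, 0.339, -0.001], [0.339, -0.941, 0.0], [-0.001, -0.0, -1.0]]
contact_force: [0.1, -0.6, -1.8]
grip_width: 0.0256
```

```bash
python3 plan.py .4957,.3033,.11,19.8
```

```text
6 [[23.9,-41.2,-0.5,0,0,0],[23.9,-41.2,-0.4,0,0,0],[24,-41.2,-0.5,0,0,0],[23.9,-41.2,-0.5,0,0,0],[23.9,-41.3,-0.4,0,0,0],[23.9,-41.2,-0.5,0,0,0]]
t 24.175 0.025631228700098912
```

apply_moves:
  increments:
    - [[10, -41.2, -2, 0, 0, 0], [10, -41.2, -2, 0, 0, 0], [10, -41.2, -2, 0, 0, 0], [10, -41.2, -2, 0, 0, 0], [0, 0, 0, 0, 0, 0], [0, 0, 0, 0, 0, 0]]

```text
t: 24.92
tcp_pos: [0.4257, 0.19, 0.1144]
tcp_rot: [[0.941, 0.34, -0.003], [0.34, -0.941, -0.001], [-0.003, 0.0, -1.0]]
contact_force: [-1.7, 0.2, -1.4]
grip_width: 0.0256
```

```bash
python3 plan.py .4957,.3033,.075,19.8; python3 - <<'E'
from h import *
snap('wrist','w5.png',s=1.25)
E
```

```text
3 [[34.8,-27.6,13,0,0.1,0],[34.8,-27.6,13.1,0,0,0],[34.8,-27.6,13.1,0,0.1,0.1]]
t 24.925 0.025628104635801133
```

View pics/w5.png

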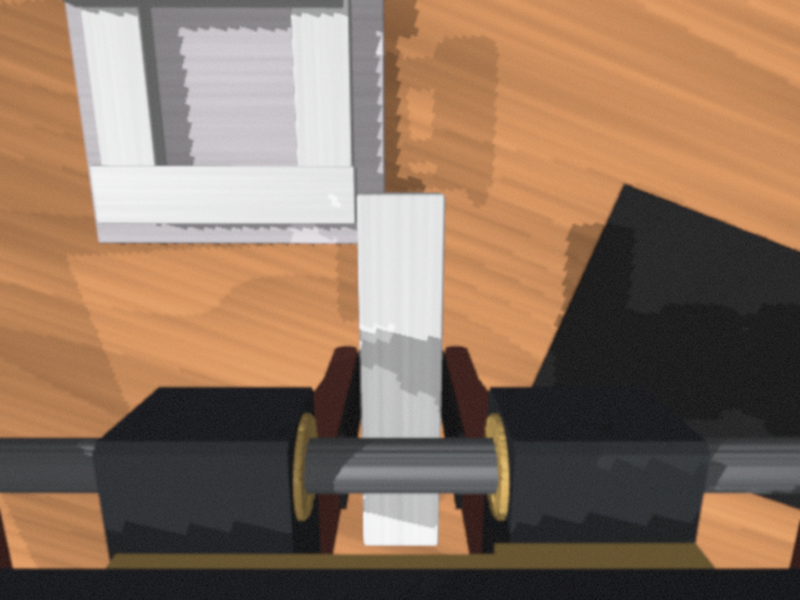

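The tower is square. The near second-layer bar spans (91,166) to (355,222), flush over both base bars, and the rack bar is held flat and aligned. Next I place it.

apply_moves:
  increments:
    - [[34.8, -27.6, 13, 0, 0, 0], [34.8, -27.6, 13, 0, 0, 0], [34.8, -27.6, 13, 0, 0, 0], [0, 0, 0, 0, 0, 0], [0, 0, 0, 0, 0, 0]]

```text
t: 25.6
tcp_pos: [0.4962, 0.3022, 0.076]
tcp_rot: [[0.941, 0.338, -0.002], [0.338, -0.941, -0.001], [-0.002, 0.001, -1.0]]
contact_force: [-0.8, 0.8, -0.7]
grip_width: 0.026
```

```bash
python3 plan.py .4957,.3033,.0412,19.8,7
```

```text
5 [[0,-0.2,7,0,0,0],[0,-0.3,6.9,0,0.1,0],[0,-0.2,7,0,0,0],[0,-0.3,7,0,0,0],[0,-0.2,6.9,0,0,0]]
t 25.6 0.02604443745059335
```

apply_moves:
  increments:
    - [[0, -0.2, 7, 0, 0, 0], [0, -0.2, 7, 0, 0, 0], [0, -0.2, 7, 0, 0, 0], [0, -0.2, 7, 0, 0, 0], [0, -0.2, 7, 0, 0, 0], [0, 0, 0, 0, 0, 0], [0, 0, 0, 0, 0, 0]]

```text
t: 26.48
tcp_pos: [0.4965, 0.3049, 0.0417]
tcp_rot: [[0.941, 0.339, -0.0], [0.339, -0.941, -0.0], [-0.0, 0.0, -1.0]]
contact_force: [-0.8, -1.1, -1.0]
grip_width: 0.0258
```

apply_moves:
  increments:
    - [[0, 0, 0.6, 0, 0, 0], [0, 0, 0, 0, 0, 0]]

```text
t: 26.72
tcp_pos: [0.4966, 0.3049, 0.0413]
tcp_rot: [[0.941, 0.339, 0.0], [0.339, -0.941, 0.0], [0.0, -0.0, -1.0]]
contact_force: [1.2, 0.3, -1.6]
grip_width: 0.026
```

apply_moves:
  increments:
    - [[0, 0, 0, 0, 0, 0], [0, 0, 0, 0, 0, 0], [0, 0, 0, 0, 0, 0], [0, 0, -15, 0, 0, 0], [0, 0, -30, 0, 0, 0], [0, 0, -40, 0, 0, 0], [0, 45, -20, 0, 0, 0], [0, 45, 0, 0, 0, 0], [0, 45, 0, 0, 0, 0], [0, 45, 0, 0, 0, 0], [0, 45, 0, 0, 0, 0], [0, 45, 0, 0, 0, 0], [0, 45, 0, 0, 0, 0], [0, 45, 0, 0, 0, 0], [0, 0, 0, 0, 0, 0]]
  fingers: 46

```text
t: 28.6
tcp_pos: [0.6197, -0.0365, 0.1473]
tcp_rot: [[0.942, 0.336, 0.002], [0.336, -0.942, -0.0], [0.002, 0.001, -1.0]]
contact_force: [0.1, 1.2, -0.5]
grip_width: 0.0459
```

```bash
python3 - <<'E'
from h import *
snap('top','top6.png',(92,145,342,325),3.2)
E
```

```text
(no output)
```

View pics/top6.png

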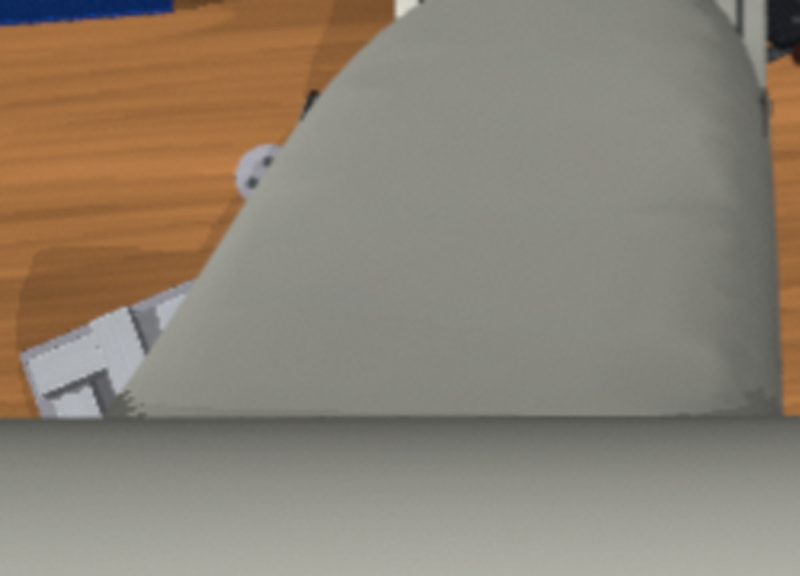

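The arm still hides the tower. I'll swing it further right and look again.

apply_moves:
  increments:
    - [[-10, 50, -10, 0, 0, 0], [-10, 50, -10, 0, 0, 0], [-10, 50, 0, 0, 0, 0], [-20, 50, 0, 0, 0, 0], [-20, 50, 0, 0, 0, 0], [-20, 50, 0, 0, 0, 0], [-20, 40, 0, 0, 0, 0], [0, 0, 0, 0, 0, 0], [0, 0, 0, 0, 0, 0]]

```text
t: 29.78
tcp_pos: [0.6305, -0.3892, 0.1662]
tcp_rot: [[0.941, 0.34, -0.0], [0.34, -0.941, 0.001], [-0.0, -0.001, -1.0]]
contact_force: [0.0, -0.1, -0.2]
grip_width: 0.0459
```

```bash
python3 - <<'E'
from h import *
snap('top','top7.png',(92,145,342,325),3.2)
E
```

```text
(no output)
```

View pics/top7.png

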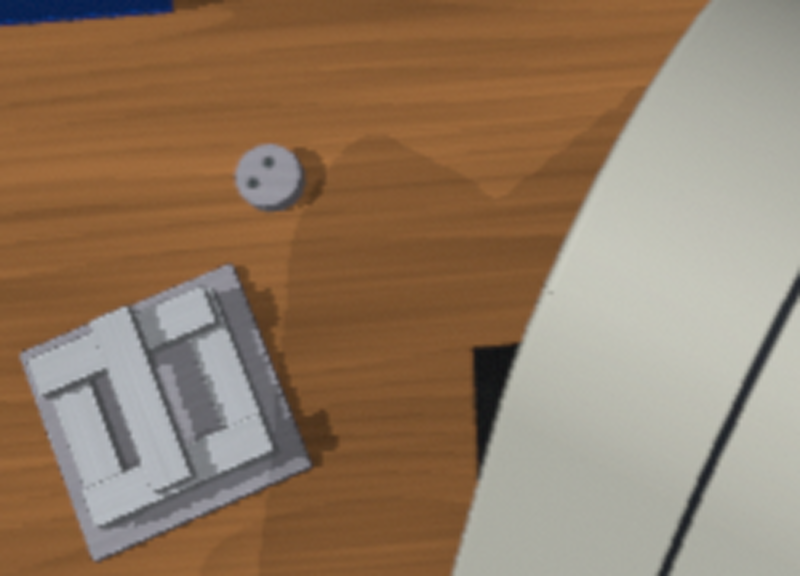

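The top bar's corners are (92,318), (130,307), (191,472), (155,490). The far bar's are (26,357), (45,395), (217,324), (206,287), and the near bar's are (83,487), (99,526), (274,450), (261,415). I convert these to the plate frame.

```bash
python3 - <<'E'
from h import *
P=camera_params('top'); c=np.array([.4957,.3033]); a=np.radians(19.8); M=np.array([[np.cos(a),np.sin(a)],[-np.sin(a),np.cos(a)]])
for k,z,p in [('top',.05,[(92,318),(130,307),(191,472),(155,490)]),('far',.036,[(26,357),(45,395),(217,324),(206,287)]),('near',.036,[(83,487),(99,526),(274,450),(261,415)])]:
    X=(back(P,(np.array(p)+.5)/3.2+[91.5,144.5],z)[:,:2]-c)@M.T*1000
    d=X[2]+X[3]-X[0]-X[1]; print(k,X.mean(0).round(1),np.degrees(np.arctan2(d[1],d[0])).round(1))
s=sense(); print(s['t'],s['contact_force'])
E
```

```text
top [ 1.3 -0.1] 179.7
far [44.7  2. ] -91.5
near [-48.8  -2.3] -91.0
29.825 [-0.3128635   0.53246803 -0.02350022]
```

All are well within tolerance, so I hand the job in.

```bash
python3 -c "from workcell import *; print(sign_off())"
```

```text
the job is handed in; nothing more can be done
None
```

The crib is built and the job is handed in, at about 30 s of the 72 s allowed.

- **Rack bar on the mat:** I set it down on edge, released it and pushed it over. The wrist picture showed it lying on its broad face near the middle of the mat, with the gripper clear. I then took it again across its width.
- **Tower:** I laid the two loose bars crosswise on the bottom pair, then the rack bar on top.

The last top picture gave these positions in the plate's frame:

| Bar | x (mm) | y (mm) | Angle off target |
|---|---|---|---|
| Rack bar (top) | 1.3 | -0.1 | 0.3° |
| Second layer, far | 44.7 | 2.0 | 1.5° |
| Second layer, near | -48.8 | -2.3 | 1.0° |

All three are well inside tolerance, and the gripper is open and clear of everything.

- **Seen but not measured:** the bottom pair looked in place, and the far-left specimen sat at the same pixels as at the start.
- **Last seen earlier:** disc0 was at its starting pixels before the final placing, but the arm hid it in the last picture.
- **Not checked again:** I did not look at the offcut or the far-right specimen after the start of the job, though the fingers stayed clear of both.
- **Failed look:** the first look at the finished tower was blocked by the arm, so I moved it away and repeated it.

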